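# Weigh out a batch of freewheels on the spindle-pan spring scale

## Robot

A 6-joint arm with a two-finger parallel gripper is mounted at the origin on the work surface. World frame = base frame: x ahead of the robot, y to its left, z up, the work surface at z = 0. Lengths are in m, angles in rad, forces in N, time in s.
With the tool pointing down it reaches from about 0.375 to 0.975 m from the base axis. Payload 3.8 kg.
Tool frame: the origin (TCP) lies midway between the tips of the shut fingers; the grasp point (between the pads) lies 19 mm behind it; z points along the fingers, y is the line along which they close (so a half turn about z gives the same grasp; the last joint's range is limited). The gripper opens to 85 mm and grips with 20 to 120 N. Pads are 22 mm wide; open, the fingers measure 114 mm over their backs; the gripper's body (76 mm by 85 mm) begins 54 mm behind the grasp point. The pads swing forward as they close: fully open they stand 13 mm farther back than shut.
Start: joints at [-1.238, 0.264, 1.604, -0, 1.274, -0.037], TCP at [0.244, -0.629, 0.231] pointing down, gripper open.
Joint ranges: [-2.63, 2.63], [-0.94, 2.18], [0.31, 2.57], [-1.31, 4.45], [0, 2.66], [-2.55, 2.55]. Speed limits (rad/s): [2.57, 2.57, 3.14, 3.14, 3.14, 3.14].

## Interface

Orientations are given as a rotation vector (axis times angle).
In Python, from workcell import bot gives the robot as it stands.
- The arm moves only by the tool jog_arm, never from a script. Its argument "motion" is a list of rows, each a list of 5 numbers: the opening, from -1 (shut) to 1 (fully open), then the shift along the tool's x, y, z in mm, then the turn about the tool's z in degrees. In form: [[claw, x, y, z, twist], ...]. A call has 1 to 10 rows; each row shifts and turns the commanded pose from where the row before left it, along the tool's axes as they then stand; what a row does not reach is not made up. A row lasts 1/12 s, in which the tool goes at most 41.7 mm and 7.16 degrees, less where a joint would pass 70% of its speed; a pose out of reach is approached as far as the arm can. A call with a gripper value outside its range is refused whole. The fingers move at their own pace and stop on an object; "force" is the grip in N (left out, the last holds). Time passes only in rows, so rows that do not move let the fingers close. It gives the time, the measured TCP pose, the force, the opening and the grip force at its end, in the units of the state.
- bot.read_state(): the state, without advancing time (a new reading comes with each control period).
- bot.read_camera(name): name is "scene" or "top" or "wrist"; returns (picture, depth): 384x512x3 uint8, red, green, blue; 384x512 float32, m along the optical axis (not along the pixel's ray), 0 where there is no reading.
- bot.get_calibration(name): a dict with "vfov" (degrees; the focal length in pixels is half the picture's height over the tangent of half this angle, whatever the lens; pixels are square), "cx", "cy" (the principal point, pixels), "rvec" (rotation vector, rad) and "tvec" (3), from world to camera coordinates, as OpenCV has them; the wrist camera has in their place "tool_from_camera" (4x4, takes a point from camera to tool coordinates, whose origin is the TCP and whose axes are the flange's). Camera axes: x right, y down, z forward; pixel columns grow to the right and rows downward; lengths in m; the calibration is good to about 2 mm. A picture is of the moment at which its call begins: read the wrist's pose just before it. get_calibration takes no time and is no camera call.
- bot.finish_job(): hands the job in; it is judged then, once.
The state is a dict: "time": time; "q": joint angles; "joint_vel": joint speeds; "joint_torque": joint torques, N m; "tool_pos": TCP position; "tcp_rot": TCP orientation; "wrist_force": force on the tool from outside, world axes, zero at the start; "torque": the same for the moment, N m; "width": opening from 0.0 (shut) to 1.0 (fully open); "grip_force": force on a finger pad.
Only numpy, scipy, OpenCV 4.12 (cv2) and the standard library are available. Lean on these libraries where they do the work, as an engineer would, in place of code of your own. Each camera call takes 0.05 s, during which the arm holds its last target. There are 200 camera calls.

## Task

Make up a batch of used freewheels on the spring scale: take them from the mat one at a time, thread each over the spindle of the pan and lower it gently until it sits flat on the pan's boss or on the one below, and stop with the first one that brings the pointer down to the set mark, leaving the spares lying on the mat. The pan sits loosely and off-centre on its plunger, so find the spindle by a light touch: never push the pan down onto its stop, lean hard on the scale or drop a freewheel onto it. Do not shift the mark, and leave the can and the tools where they are.

Things in the scene. Friction and masses are not known exactly. Their poses are not given: they have to be found in the camera images.
- scale: spring scale fixed to the bench: grey housing 104 x 100 x 70 mm; above it, on a sprung plunger, a round pan 120 mm across with a central boss 44 mm across, 8 mm high, and an upright spindle on it. Origin: on the bench under the plunger's axis, z up; 80 mm from the axis on its +x side (away from the robot) stands a white plate 55 mm wide, 131 mm high, with a slot for the pointer
- seat (a point): on the PLUNGER'S axis, at the height of the boss's top face where the first freewheel sits: 140 mm above the bench when empty, sinks with the pan; z up. The spindle rises 60 mm above it, 26 mm thick, 1 mm chamfer, BUT pan and spindle sit loose: the spindle's axis is 4.5 to 7 mm to one side of this point, in an unmeasured direction, new each time, held there by friction (about 6 N)
- plunger (a joint): how far the pan has sunk (m): 0 empty, stop at 0.046. Spring about 216 N/m, so about 10 mm for each freewheel, and 1 N of push sinks it about 4.6 mm; it settles in about half a second
- pointer (a point): tip of the dark pointer on the plunger, showing through the plate's slot; it sinks with the pan. z up
- mark (a point): edge of the dark sliding index that is the set mark, on the plate just beside the slot, 16 to 26 mm below the pointer of the empty scale; the pointer has reached the mark when it is level with it or lower. z up
- mat: black rubber bench mat 230 x 230 mm, 3 mm thick; origin under its centre
- fw1_mid (a point): centre (half-way up, on the bore's axis) of a steel freewheel lying flat: 17 mm thick, body 50 mm across, a 5 mm thick row of 14 teeth about 61 mm across round its middle, bore 30 mm through; about 0.22 kg, each 0.9 to 1.12 times that. z along the bore
- fw2_mid (a point): centre (half-way up, on the bore's axis) of a steel freewheel lying flat: 17 mm thick, body 50 mm across, a 5 mm thick row of 14 teeth about 61 mm across round its middle, bore 30 mm through; about 0.22 kg, each 0.9 to 1.12 times that. z along the bore
- fw3_mid (a point): centre (half-way up, on the bore's axis) of a steel freewheel lying flat: 17 mm thick, body 50 mm across, a 5 mm thick row of 14 teeth about 61 mm across round its middle, bore 30 mm through; about 0.22 kg, each 0.9 to 1.12 times that. z along the bore
- fw4_mid (a point): centre (half-way up, on the bore's axis) of a steel freewheel lying flat: 17 mm thick, body 50 mm across, a 5 mm thick row of 14 teeth about 61 mm across round its middle, bore 30 mm through; about 0.22 kg, each 0.9 to 1.12 times that. z along the bore
- spray_can: aerosol can, 65 mm across, 166 mm tall, standing; origin under its centre; not part of the job
- hammer: hammer 260 mm long lying on the bench; origin under its middle; not part of the job
- wrench: ring-and-open spanner 180 mm long lying on the bench; origin under its middle; not part of the job
There are look-alikes about, which are no part of the job. What is shaped like the part that bears fw2_mid but red or yellow is not meant. Leave any red look-alike of the part that bears fw3_mid alone.

How it is judged:
By the outcome, as a careful person would: the job done as asked, in the order asked, and still so for the second after the job is handed in, with the robot touching nothing.
It also fails if it takes over 72 s, if anything falls off the work surface, if the arm or the gripper's body presses on something with over 40 N, if the wrist force passes 120 N, or if a joint passes its speed limit or range.

## Working session

There is one attempt and no reset: what is moved stays moved. The work goes in short steps, Python scripts to look and compute and a tool call to move; the robot and the scene stay as the last step left them, time stands still between calls to the robot, and variables do not carry over. Pictures are saved under pics/ and viewed, at most 10 in all, crops included, and the job is handed in when it is done.

Besides the shell and the picture viewer there is one more tool, called as a command line: name --pt "numbers of a row" for each row, then --argument value for the rest. jog_arm: Moves the arm, as the interface text tells. Its arguments: {"type":"object","properties":{"motion":{"type":"array"},"force":{"type":"number"}},"required":["motion"]}

```bash
mkdir -p pics; ls; cat > h.py <<'E'
import numpy as np,cv2
from workcell import bot
def K(c): 
    f=192/np.tan(np.radians(c['vfov'])/2); return f,c['cx'],c['cy']
def world(name,d,state=None):
    c=bot.get_calibration(name); f,cx,cy=K(c)
    v,u=np.mgrid[0:384,0:512]; P=np.stack([(u-cx)/f*d,(v-cy)/f*d,d],-1)
    if 'rvec' in c:
        R=cv2.Rodrigues(np.array(c['rvec'],float))[0]; return (P-np.array(c['tvec']).ravel())@R
    T=np.array(c['tool_from_camera']); P=P@T[:3,:3].T+T[:3,3]
    R=cv2.Rodrigues(np.array(state['tcp_rot'],float))[0]; return P@R.T+np.array(state['tool_pos'])
def shot(name,fn):
    s=bot.read_state(); im,d=bot.read_camera(name); cv2.imwrite('pics/'+fn+'.png',im[...,::-1]); np.save('pics/'+fn+'.npy',d)
    return s,im,d,world(name,d,s)
E
python3 - <<'E'
from h import *
print(bot.read_state())
a=[]
for n in('top','scene'):
    s,im,d,W=shot(n,n+'0'); a.append(im); np.save('pics/W_'+n,W); print(bot.get_calibration(n))
print(bot.get_calibration('wrist'))
E
```

```text
pics
{'time': 0.0, 'q': array([-1.23786080e+00,  2.64755117e-01,  1.60540956e+00,  2.24644898e-05,
        1.27366079e+00, -3.69216339e-02]), 'joint_vel': array([-0.00051557, -0.00088076, -0.0019848 ,  0.00129047, -0.00103934,
       -0.00024437]), 'joint_torque': array([ 1.31286055e-03, -5.15103436e+01, -3.67313540e+01, -3.24504290e-04,
        1.27780612e-02,  1.51359143e-05]), 'tool_pos': array([ 0.24375164, -0.62866358,  0.22994148]), 'tcp_rot': array([-3.08585457e+00, -5.77247681e-01,  4.83510761e-04]), 'wrist_force': array([0.35129666, 0.41739336, 0.31848723]), 'torque': array([-0.05923833,  0.01749901,  0.02276528]), 'grip_force': 0.0, 'width': 0.9991168419367911}
{'vfov': 50.75356450777466, 'cx': 249.0328503783979, 'cy': 190.12176298979892, 'rvec': array([ 2.14509501, -2.13835556,  0.15956918]), 'tvec': array([-0.00324037,  0.56634455,  1.1320792 ])}
{'vfov': 45.191467964571466, 'cx': 250.50842714521482, 'cy': 194.46129334080254, 'rvec': array([ 2.15502175,  1.28983699, -0.46053883]), 'tvec': array([-0.27539133, -0.30696943,  1.98231909])}
{'vfov': 71.05424427465782, 'cx': 252.63391130673799, 'cy': 193.6944075218558, 'tool_from_camera': array([[ 5.75428767e-04, -9.45829147e-01, -3.24664278e-01,
         8.44302994e-02],
       [ 9.99999819e-01,  4.86301004e-04,  3.55662777e-04,
        -1.23726382e-04],
       [-1.78511657e-04, -3.24664424e-01,  9.45829255e-01,
        -1.42508414e-01],
       [ 0.00000000e+00,  0.00000000e+00,  0.00000000e+00,
         1.00000000e+00]])}
```

View pics/top0.png

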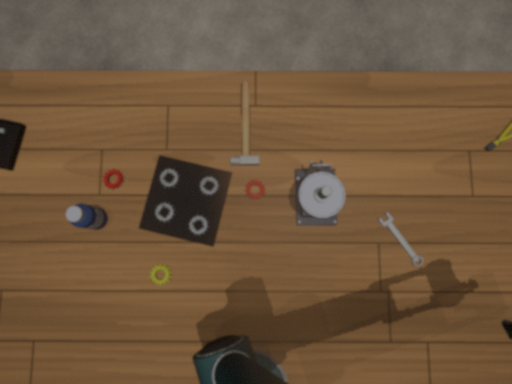

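View pics/scene0.png

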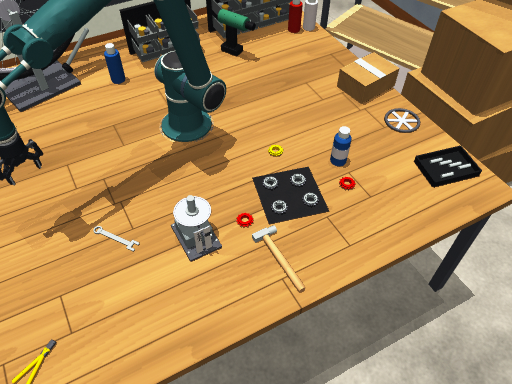

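Top view: the four grey freewheels lie on the mat at (169,178), (209,185), (164,212) and (198,225). The look-alikes are red at (114,179) and (255,189) and yellow at (160,274), all off the mat. The scale pan is at (320,195).

```bash
python3 - <<'E'
from h import *
im=cv2.imread('pics/top0.png')[...,::-1].astype(int); W=np.load('pics/W_top.npy')
def ctr(m,box,nm):
    mm=np.zeros_like(m); x0,y0,x1,y1=box; mm[y0:y1,x0:x1]=m[y0:y1,x0:x1]
    p=W[mm]; v,u=np.nonzero(mm); print(nm,mm.sum(),'px',u.mean().round(1),v.mean().round(1),'mean',p.mean(0).round(4),'ext',p.min(0).round(3),p.max(0).round(3))
g=(im.min(2)>75)
for i,(u,v) in enumerate([(169,178),(209,185),(164,212),(198,225)]): ctr(g,(u-14,v-14,u+14,v+14),i)
for u,v in [(114,179),(255,189),(160,274)]: ctr((W[...,2]>.005),(u-14,v-14,u+14,v+14),'bad')
z=W[...,2]; b=(280,150,360,235)
ctr(z>.18,b,'spindle'); ctr((z>.12)&(z<.137),b,'pan'); ctr((z>.02)&(z<.11),b,'house'); ctr((z>.137)&(z<.17),b,'boss')
ctr((z>.1),(55,195,115,240),'can')
# scale plate from scene
a=cv2.imread('pics/scene0.png')[185:270,155:240]; a=cv2.resize(a,None,fx=5,fy=5,interpolation=cv2.INTER_CUBIC)
b=cv2.resize(cv2.imread('pics/top0.png')[150:235,280:355],(375,425),interpolation=cv2.INTER_CUBIC)
cv2.imwrite('pics/crop.png',np.hstack([a,b]))
E
```

```text
0 179 px 168.5 177.3 mean [0.6071 0.2374 0.0246] ext [ 0.389 -0.005 -0.002] [0.636 0.267 1.204]
1 179 px 208.6 185.3 mean [0.5833 0.118  0.0247] ext [ 0.389 -0.005  0.   ] [0.611 0.147 1.204]
2 183 px 163.9 211.7 mean [0.5038 0.2459 0.0312] ext [ 0.389 -0.005 -0.001] [0.532 0.28  1.204]
3 187 px 197.9 224.7 mean [0.4674 0.1479 0.0184] ext [0.443 0.121 0.   ] [0.494 0.175 0.027]
bad 283 px 113.6 179.1 mean [0.6009 0.3992 0.0266] ext [ 0.389 -0.005  0.005] [0.648 0.449 1.204]
bad 236 px 254.9 189.5 mean [ 0.5719 -0.0189  0.0193] ext [ 0.389 -0.055  0.005] [0.612 0.02  1.204]
bad 268 px 160.5 274.5 mean [0.3247 0.2493 0.0321] ext [ 0.288 -0.005  0.005] [0.389 0.298 1.204]
spindle 130 px 325.4 191.8 mean [ 0.4995 -0.1438  0.469 ] ext [ 0.389 -0.208  0.181] [ 0.554 -0.005  1.204]
pan 1483 px 321.9 194.0 mean [ 0.5431 -0.1968  0.132 ] ext [ 0.481 -0.258  0.12 ] [ 0.633 -0.135  0.137]
house 213 px 311.6 189.8 mean [ 0.5647 -0.1798  0.0632] ext [ 0.49 -0.25  0.02] [ 0.64 -0.15  0.11]
boss 133 px 320.1 196.4 mean [ 0.535  -0.1898  0.1423] ext [ 0.486 -0.251  0.137] [ 0.599 -0.138  0.168]
can 577 px 81.2 215.6 mean [0.4802 0.4292 0.166 ] ext [ 0.389 -0.005  0.101] [0.515 0.473 1.204]
```

View pics/crop.png

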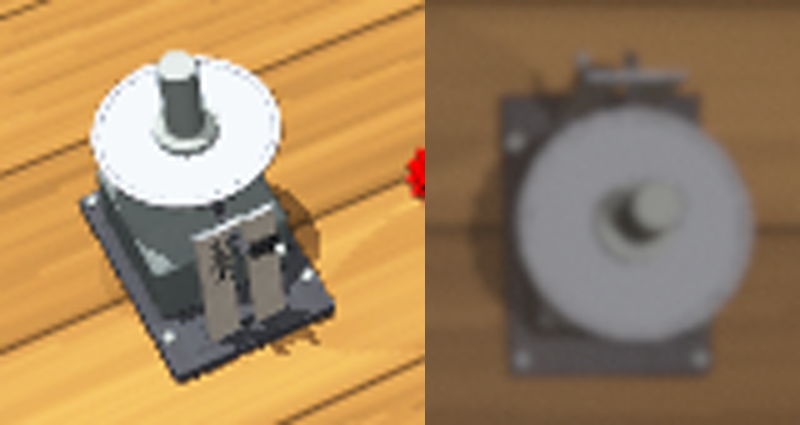

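Grey, off-mat-free choice holds: all three look-alikes are coloured and off the mat. The crop shows the slotted plate on the far side, with the dark index right of the slot (crop 262,245) and the spindle off-centre. I'll refine the numbers by ray/plane intersection.

```bash
cat >> h.py <<'E'
def ray(name,u,v,z,s=None):
    c=bot.get_calibration(name); f,cx,cy=K(c); r=np.array([(u-cx)/f,(v-cy)/f,1.])
    if 'rvec' in c:
        R=cv2.Rodrigues(np.array(c['rvec'],float))[0]; o=-R.T@np.array(c['tvec']).ravel(); r=R.T@r
    else:
        T=np.array(c['tool_from_camera']); Rt=cv2.Rodrigues(np.array(s['tcp_rot'],float))[0]
        o=Rt@T[:3,3]+s['tool_pos']; r=Rt@T[:3,:3]@r
    return o+r*(z-o[2])/r[2]
def go(target,ang=0):
    "tool x to world angle ang (deg); prints needed twist and shift in tool axes after the twist"
    s=bot.read_state(); R=cv2.Rodrigues(np.array(s['tcp_rot'],float))[0]
    a=np.degrees(np.arctan2(R[1,0],R[0,0])); t=a-ang
    c,n=np.cos(np.radians(ang)),np.sin(np.radians(ang)); R2=np.array([[c,n,0],[n,-c,0],[0,0,-1]])
    print('t',round(s['time'],2),'pos',np.array(s['tool_pos']).round(4),'ang',a.round(2),'twist',t.round(2),'shift mm',(R2.T@(np.array(target)-s['tool_pos'])*1000).round(1))
E
python3 - <<'E'
from h import *
im=cv2.imread('pics/top0.png')[...,::-1].astype(int); W=np.load('pics/W_top.npy'); d=np.load('pics/top0.npy')
g=(im.min(2)>75)
for (u,v) in [(169,178),(209,185),(164,212),(198,225)]:
    m=g[v-14:v+15,u-14:u+15]; y,x=np.nonzero(m); w=W[v-14:v+15,u-14:u+15][m&(d[v-14:v+15,u-14:u+15]>0)]
    print(ray('top',x.mean()+u-14,y.mean()+v-14,.02).round(4),np.median(w[:,2]).round(4), (ray('top',x.max()+u-14,190,.02)-ray('top',x.min()+u-14,190,.02)).round(3))
z=W[...,2]; ok=d>0
def med(m,nm):
    mm=np.zeros_like(m); mm[150:235,280:360]=m[150:235,280:360]; p=W[mm&ok]; print(nm,p.mean(0).round(4),np.percentile(p,[2,98],axis=0).round(3).tolist())
med(z>.19,'sp'); med((z>.125)&(z<.139),'pan'); med((z>.1)&(z<.122),'lo')
go([.775,-.19,.14])
E
```

```text
[0.6078 0.2383 0.02  ] 0.0198 [ 0.   -0.05  0.  ]
[0.584  0.1186 0.02  ] 0.0193 [ 0.   -0.05  0.  ]
[0.5049 0.2484 0.02  ] 0.0196 [ 0.    -0.053  0.   ]
[0.4672 0.1477 0.02  ] 0.0198 [ 0.    -0.053  0.   ]
sp [ 0.5403 -0.1958  0.199 ] [[0.529, -0.208, 0.191], [0.552, -0.185, 0.204]]
pan [ 0.5421 -0.1965  0.1322] [[0.486, -0.253, 0.127], [0.602, -0.141, 0.137]]
lo [ 0.6249 -0.195   0.1117] [[0.609, -0.224, 0.101], [0.639, -0.173, 0.122]]
t 0.1 pos [ 0.2438 -0.6287  0.2301] ang 21.19 twist 21.19 shift mm [ 531.2 -438.7   90.1]
```

jog_arm --pt "1 0 0 0 7" --pt "1 20 -16 0 7" --pt "1 30 -25 0 7" --pt "1 32 -26 0 0.2" --pt "1 32 -26 0 0" --pt "1 32 -26 0 0" --pt "1 32 -26 0 0" --pt "1 32 -26 0 0" --pt "1 32 -26 0 0" --pt "1 32 -26 0 0"

```text
time: 0.93
tool_pos: [0.511, -0.3966, 0.2308]
tcp_rot: [-3.141, 0.001, 0.001]
wrist_force: [-0.2, -1.6, -0.3]
width: 1.0
grip_force: 0.0
```

```bash
python3 -c "
from h import *
go([.775,-.19,.14])"
```

```text
t 0.93 pos [ 0.511  -0.3966  0.2308] ang -0.02 twist -0.02 shift mm [ 264.  -206.6   90.8]
```

jog_arm --pt "1 36 -18 0 0" --pt "1 36 -18 0 0" --pt "1 36 -20 0 0" --pt "1 36 -24 0 0" --pt "1 34 -26 10 0" --pt "1 34 -28 20 0" --pt "1 28 -30 30 0" --pt "1 14 -24 20 0" --pt "1 0 -12 10 0" --pt "1 0 0 0 0"

```text
time: 1.77
tool_pos: [0.7491, -0.2055, 0.1442]
tcp_rot: [-3.138, -0.006, 0.014]
wrist_force: [-1.1, -0.8, -0.3]
width: 1.001
grip_force: 0.0
```

```bash
python3 - <<'E'
from h import *
go([.775,-.19,.14])
s,im,d,W=shot('wrist','w1')
c=im[240:384,150:350]
cv2.imwrite('pics/w1c.png',cv2.resize(c,None,fx=4,fy=4,interpolation=cv2.INTER_CUBIC)[...,::-1])
E
```

```text
t 1.77 pos [ 0.7491 -0.2055  0.1442] ang 0.2 twist 0.2 shift mm [ 25.9 -15.5   4.2]
```

View pics/w1c.png

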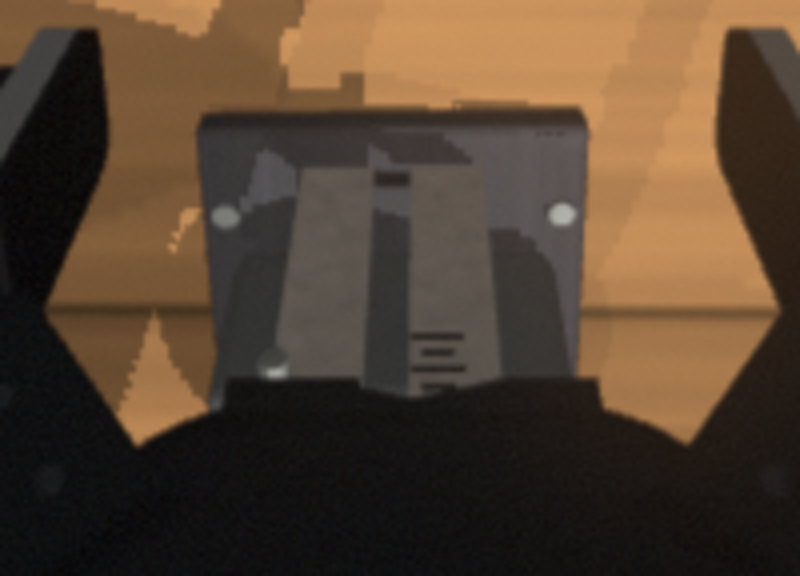

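The gripper body hides the plate's upper part (rows below ~335); I back the camera over the plate a little.

jog_arm --pt "1 -15 0 -15 0" --pt "1 -20 -8 -20 0" --pt "1 -5 -5 -5 0" --pt "1 0 0 0 0" --pt "1 0 0 0 0"

```text
time: 2.23
tool_pos: [0.7117, -0.1985, 0.1924]
tcp_rot: [3.14, -0.002, 0.006]
wrist_force: [0.7, -0.4, -0.1]
width: 0.997
grip_force: 0.0
```

```bash
python3 - <<'E'
from h import *
go([.775,-.19,.14])
s,im,d,W=shot('wrist','w2'); np.save('pics/W2.npy',W)
c=im[220:345,190:310]
cv2.imwrite('pics/w2c.png',cv2.resize(c,None,fx=4.8,fy=4.8,interpolation=cv2.INTER_CUBIC)[...,::-1])
E
```

```text
t 2.23 pos [ 0.7117 -0.1985  0.1924] ang -0.09 twist -0.09 shift mm [63.3 -8.5 52.4]
```

View pics/w2c.png

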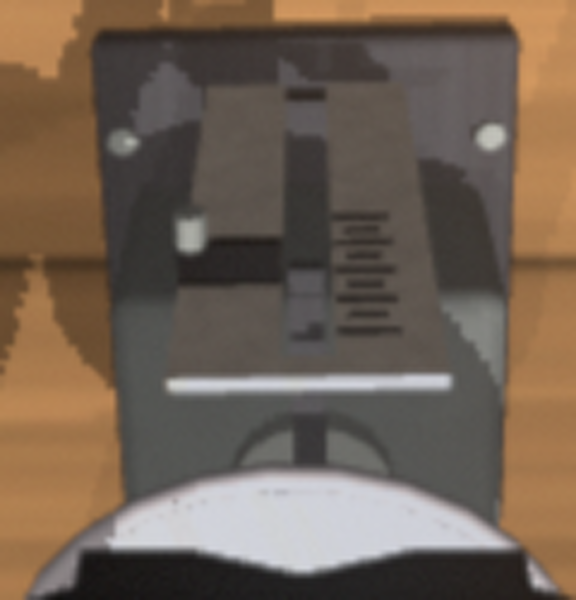

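View: dark index block left of the slot at crop y 237–283 (x 178–282), pointer tip in the slot near (310,330), graduations to the right.

```bash
python3 - <<'E'
from h import *
im=cv2.imread('pics/w2.png')[...,::-1].astype(int); W=np.load('pics/W2.npy')
s=bot.read_state()
g=im.mean(2)
np.set_printoptions(linewidth=200)
def cu(x):return 190+x/4.8
def cv(y):return 220+y/4.8
print('slot cols',[round(cu(x),1) for x in(286,328)])
for v in range(264,303): 
    print(v,'idx',g[v,236:245].mean().round(0),W[v,236:245,[2]].mean().round(4),'slot',g[v,250:259].round(0),np.median(W[v,251:257,0]).round(3),np.median(W[v,251:257,2]).round(4),'plate',np.median(W[v,258:262],0).round(4))
E
```

```text
slot cols [249.6, 258.3]
264 idx 85.0 0.0756 slot [54. 53. 53. 54. 54. 55. 55. 56. 63.] 0.595 0.0309 plate [ 0.6245 -0.2054  0.0757]
265 idx 85.0 0.0772 slot [53. 51. 54. 53. 53. 56. 55. 55. 60.] 0.595 0.0333 plate [ 0.6246 -0.2059  0.0777]
266 idx 85.0 0.0789 slot [52. 52. 54. 53. 55. 54. 55. 54. 62.] 0.595 0.0358 plate [ 0.6247 -0.2059  0.0799]
267 idx 84.0 0.0809 slot [54. 53. 53. 54. 55. 52. 54. 56. 63.] 0.595 0.038 plate [ 0.6244 -0.2059  0.0813]
268 idx 81.0 0.0828 slot [53. 51. 54. 53. 53. 55. 56. 56. 61.] 0.595 0.04 plate [ 0.625  -0.2058  0.084 ]
269 idx 53.0 0.0996 slot [54. 53. 52. 54. 55. 53. 55. 54. 60.] 0.595 0.0419 plate [ 0.6249 -0.2057  0.0857]
270 idx 31.0 0.1011 slot [53. 54. 53. 53. 53. 54. 54. 55. 57.] 0.595 0.0441 plate [ 0.6253 -0.2057  0.0881]
271 idx 38.0 0.1022 slot [54. 54. 54. 55. 53. 54. 55. 53. 56.] 0.595 0.0468 plate [ 0.6247 -0.2056  0.0891]
272 idx 41.0 0.1019 slot [53. 54. 55. 56. 54. 55. 54. 54. 58.] 0.595 0.0491 plate [ 0.6244 -0.2056  0.0905]
273 idx 40.0 0.1022 slot [54. 53. 52. 53. 54. 52. 54. 53. 57.] 0.595 0.0505 plate [ 0.6247 -0.2055  0.0927
[... 2476 characters left out ...]
128 ]
297 idx 88.0 0.1295 slot [90. 91. 90. 92. 92. 93. 93. 94. 97.] 0.625 0.1296 plate [ 0.6246 -0.2046  0.1296]
298 idx 128.0 0.1309 slot [140. 141. 141. 141. 142. 143. 143. 146. 161.] 0.625 0.1314 plate [ 0.6245 -0.2046  0.1309]
299 idx 194.0 0.1312 slot [195. 194. 194. 196. 197. 197. 197. 198. 202.] 0.623 0.1307 plate [ 0.6238 -0.2045  0.1314]
300 idx 205.0 0.1312 slot [202. 201. 202. 202. 203. 202. 204. 203. 202.] 0.622 0.1309 plate [ 0.6222 -0.2046  0.1308]
301 idx 149.0 0.0699 slot [147. 147. 147. 137. 136. 135. 136. 134. 134.] 0.61 0.1175 plate [ 0.5693 -0.2066  0.0701]
302 idx 99.0 0.0697 slot [100. 101. 101.  93.  93.  94.  94.  92.  91.] 0.609 0.118 plate [ 0.5672 -0.2066  0.0694]
```

Mark about 16–18 mm below the empty pointer (top faces .118 vs .102), so probably two freewheels; I'll check after the second. Now the spindle from above.

jog_arm --pt "1 0 0 -35 0" --pt "1 -10 0 -40 0" --pt "1 -35 0 -30 0" --pt "1 -36 0 -3 0" --pt "1 -36 0 0 0" --pt "1 -34 0 0 0" --pt "1 -20 0 0 0" --pt "1 0 0 0 0" --pt "1 0 0 0 0"

```text
time: 3.03
tool_pos: [0.5431, -0.1974, 0.2947]
tcp_rot: [3.142, -0.002, 0.0]
wrist_force: [-0.4, -0.2, 0.1]
width: 0.997
grip_force: 0.0
```

```bash
cat >> h.py <<'E'
def circ(pts):
    A=np.c_[2*pts,np.ones(len(pts))]; b=(pts**2).sum(1); s=np.linalg.lstsq(A,b,rcond=None)[0]; return s[:2],np.sqrt(s[2]+s[:2]@s[:2])
def tool(p,s):
    R=cv2.Rodrigues(np.array(s['tcp_rot'],float))[0]; return R.T@(np.array(p)-s['tool_pos'])*1000
def disc(m,z,s,name='wrist'):
    "circle through outer contour of the largest blob in mask, on plane z"
    cs,_=cv2.findContours(m.astype(np.uint8),cv2.RETR_EXTERNAL,cv2.CHAIN_APPROX_NONE); c=max(cs,key=cv2.contourArea)[:,0]
    P=np.array([ray(name,u,v,z,s)[:2] for u,v in c]); q,r=circ(P); e=np.abs(np.hypot(*(P-q).T)-r); 
    q,r=circ(P[e<=np.percentile(e,85)]); return q,r,e.mean(),len(c)
E
python3 - <<'E'
from h import *
s,im,d,W=shot('wrist','w3'); np.save('pics/W3.npy',W)
print(s['tool_pos'],s['tcp_rot'])
z=W[...,2]; ok=d>0
near=np.hypot(W[...,0]-.541,W[...,1]+.196)<.09
for nm,m,zz in(('sp',(z>.193)&(z<.21),.2),('pan',(z>.125)&(z<.21),.132)):
    m=m&ok&near; q,r,e,n=disc(m,zz,s); print(nm,q.round(4),r.round(4),e.round(4),n,'tool',tool([*q,zz],s).round(1),'z',np.median(z[m]).round(4),W[m].mean(0).round(4))
go([.467,.1478,.15])
E
```

```text
[ 0.54308734 -0.19744254  0.29470292] [ 3.14155239e+00 -2.28592440e-03  4.91800977e-05]
sp [ 0.5431 -0.1961] 0.013 0.0003 76 tool [ 0.  -1.4 94.7] z 0.1997 [ 0.543  -0.196   0.1994]
pan [ 0.5417 -0.196 ] 0.0618 0.0003 294 tool [ -1.4  -1.5 162.7] z 0.1322 [ 0.5481 -0.196   0.1385]
t 3.08 pos [ 0.544  -0.1974  0.2947] ang -0.06 twist -0.06 shift mm [ -77.  -345.2  144.7]
```

jog_arm --pt "1 0 -25 0 0" --pt "1 -5 -40 0 0" --pt "1 -10 -40 0 0" --pt "1 -12 -40 10 0" --pt "1 -12 -40 30 0" --pt "1 -12 -40 35 0" --pt "1 -10 -40 35 0" --pt "1 -10 -40 35 0" --pt "1 -6 -30 20 0" --pt "1 0 -10 10 0"

```text
time: 3.92
tool_pos: [0.4744, 0.1149, 0.1466]
tcp_rot: [-3.141, -0.004, 0.009]
wrist_force: [-0.1, 0.5, -0.4]
width: 1.004
grip_force: 0.0
```

jog_arm --pt "1 0 0 0 0" --pt "1 0 0 0 0"

```text
time: 4.08
tool_pos: [0.4774, 0.112, 0.1498]
tcp_rot: [3.141, 0.003, -0.002]
wrist_force: [1.1, -0.7, -0.0]
width: 1.002
grip_force: 0.0
```

```bash
cat >> h.py <<'E'
def findfw(fn,guess,ztop=.02):
    s,im,d,W=shot('wrist',fn); g=im.min(2)>60
    near=np.hypot(W[...,0]-guess[0],W[...,1]-guess[1])<.04
    m=near&(d>0)&(abs(W[...,2]-ztop)<.004)
    cs,h=cv2.findContours(m.astype(np.uint8),cv2.RETR_CCOMP,cv2.CHAIN_APPROX_NONE)
    for c,k in zip(cs,h[0]):
        if len(c)<40: continue
        P=np.array([ray('wrist',u,v,ztop,s)[:2] for u,v in c[:,0]]); q,r=circ(P)
        print('hole' if k[3]>=0 else 'outer',q.round(4),r.round(4),len(c),'tool',tool([*q,ztop],s).round(1))
    print('ztop',np.median(W[m][:,2]).round(4)); return s,im,d,W
E
python3 - <<'E'
from h import *
findfw('f1',(.467,.1478)); go([.467,.1478,0])
E
```

```text
outer [0.468  0.1467] 0.0242 127 tool [ -9.1 -34.9 129.8]
hole [0.4682 0.1469] 0.015 77 tool [ -9.  -35.  129.8]
ztop 0.0197
t 4.13 pos [0.4782 0.1114 0.1509] ang 0.03 twist 0.03 shift mm [-11.2 -36.4 150.9]
```

jog_arm --pt "1 -5 -17 20 0" --pt "1 -5 -19 30 0" --pt "1 0 0 35 0" --pt "1 0 0 30 0" --pt "1 0 0 15 0" --pt "1 0 0 0 0" --pt "1 0 0 0 0"

```text
time: 4.72
tool_pos: [0.468, 0.1467, 0.021]
tcp_rot: [3.141, -0.003, 0.001]
wrist_force: [0.0, -0.4, 0.5]
width: 1.0
grip_force: 0.0
```

```bash
python3 - <<'E'
from h import *
go([.4682,.1469,0]); s=bot.read_state(); print(s['wrist_force'])
E
```

```text
t 4.72 pos [0.468  0.1467 0.021 ] ang -0.11 twist -0.11 shift mm [ 0.2 -0.2 21. ]
[ 0.04137108 -0.42238861  0.47105423]
```

Good centring. Descend to TCP z≈0, then close.

jog_arm --pt "1 0 0 12 0" --pt "1 0 0 9 0" --pt "0.6 0 0 0 0" --pt "0.4 0 0 0 0" --pt "0.1 0 0 0 0" --pt "0.1 0 0 0 0" --pt "0.1 0 0 0 0" --pt "0.1 0 0 0 0" --force 40

```text
time: 5.38
tool_pos: [0.468, 0.1477, 0.0008]
tcp_rot: [-3.141, 0.0, -0.004]
wrist_force: [-0.2, -1.6, 6.4]
width: 0.674
grip_force: 44.2
```

jog_arm --pt "0.1 0 0 -5 0" --pt "0.1 0 0 -15 0" --pt "0.1 0 0 -30 0" --pt "0.1 0 0 -40 0" --pt "0.1 0 0 -40 0" --pt "0.1 0 0 -40 0" --pt "0.1 0 0 -30 0" --pt "0.1 0 0 -20 0" --pt "0.1 0 0 0 0" --pt "0.1 0 0 0 0"

```text
time: 6.22
tool_pos: [0.4671, 0.1479, 0.2204]
tcp_rot: [-3.141, 0.0, -0.004]
wrist_force: [-0.3, 0.3, -3.4]
width: 0.674
grip_force: 44.2
```

```bash
python3 - <<'E'
from h import *
s=bot.read_state(); z=s['tool_pos'][2]
s,im,d,W=findfw('g1',s['tool_pos'][:2],z+.019)
# flatness of top face
m=(np.hypot(W[...,0]-s['tool_pos'][0],W[...,1]-s['tool_pos'][1])<.026)&(abs(W[...,2]-z-.019)<.006)&(d>0)
P=W[m]; A=np.c_[P[:,:2]-P[:,:2].mean(0),np.ones(len(P))]; print('plane',np.linalg.lstsq(A,P[:,2],rcond=None)[0].round(4),len(P))
print(s['wrist_force']); go([.5431,-.1961,.27])
E
```

```text
outer [0.4688 0.115 ] 0.0088 128 tool [  1.7  32.9 -19. ]
outer [0.4691 0.1808] 0.0087 128 tool [  2.  -32.9 -19. ]
outer [0.4678 0.1482] 0.0246 252 tool [  0.7  -0.4 -19. ]
hole [0.4683 0.1482] 0.0142 149 tool [  1.3  -0.4 -19. ]
ztop 0.2392
plane [-0.0208  0.0053  0.2385] 4443
[-0.33517572  0.27466975 -3.41490025]
t 6.27 pos [0.4658 0.1475 0.2184] ang -0.01 twist -0.01 shift mm [ 77.3 343.6 -51.6]
```

jog_arm --pt "0.1 3 12 -12 0" --pt "0.1 6 28 -20 0" --pt "0.1 8 35 -8 0" --pt "0.1 8 35 0 0" --pt "0.1 8 35 0 0" --pt "0.1 8 35 0 0" --pt "0.1 8 35 0 0" --pt "0.1 8 35 0 0" --pt "0.1 8 35 0 0" --pt "0.1 7 30 0 0"

```text
time: 7.1
tool_pos: [0.537, -0.1692, 0.2555]
tcp_rot: [-3.14, 0.002, 0.009]
wrist_force: [0.9, 1.1, -2.7]
width: 0.672
grip_force: 44.2
```

jog_arm --pt "0.1 4 20 0 0" --pt "0.1 0 8 0 0" --pt "0.1 0 0 0 0" --pt "0.1 0 0 0 0" --pt "0.1 0 0 0 0"

```text
time: 7.52
tool_pos: [0.5418, -0.1939, 0.2579]
tcp_rot: [-3.14, -0.001, 0.004]
wrist_force: [0.1, 0.2, -2.0]
width: 0.672
grip_force: 44.2
```

```bash
python3 - <<'E'
from h import *
go([.5421,-.1965,.21]); print(bot.read_state()['wrist_force'])
E
```

```text
t 7.52 pos [ 0.5418 -0.1939  0.2579] ang 0.03 twist 0.03 shift mm [ 0.3  2.6 47.9]
[ 0.07930764  0.23577389 -1.9662351 ]
```

jog_arm --pt "0.1 0.3 2.6 15 0" --pt "0.1 0 0 20 0" --pt "0.1 0 0 12 0" --pt "0.1 0 0 4 0" --pt "0.1 0 0 0 0" --pt "0.1 0 0 0 0" --pt "0.1 0 0 0 0"

```text
time: 8.1
tool_pos: [0.5436, -0.198, 0.2096]
tcp_rot: [3.141, 0.0, 0.003]
wrist_force: [-0.2, 0.0, -1.9]
width: 0.677
grip_force: 44.2
```

```bash
python3 - <<'E'
from h import *
go([.5421,-.1965,.205]); print(bot.read_state()['wrist_force'])
s,im,d,W=shot('wrist','w4')
z=W[...,2]; P=W[(d>0)&(z>.19)&(z<.204)&(np.hypot(W[...,0]-.5431,W[...,1]+.1961)<.02)]
print(len(P),P.mean(0) if len(P) else '')
c=im[130:290,150:350]; cv2.imwrite('pics/w4c.png',cv2.resize(c,None,fx=3,fy=3)[...,::-1])
E
```

```text
t 8.1 pos [ 0.5436 -0.198   0.2096] ang 0.01 twist 0.01 shift mm [-1.5 -1.5  4.6]
[-0.19409153  0.02761231 -1.9184956 ]
448 [ 0.5362202  -0.19641501  0.19981952]
```

View pics/w4c.png

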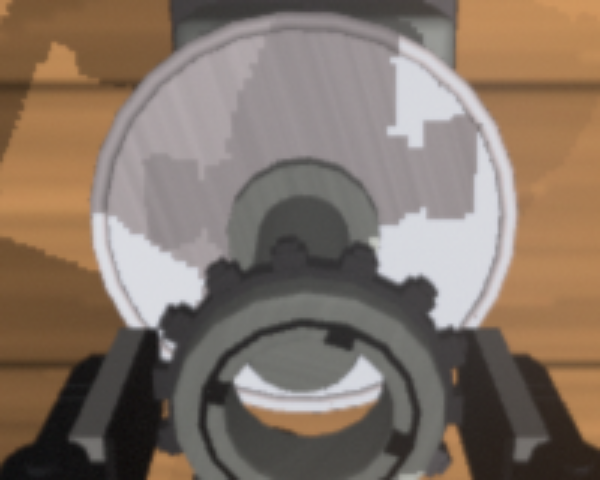

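View through the bore: the spindle top's near edge shows as an arc (crop ≈ 245–380, 380), seemingly near centre. Fit both in the tool frame from this one image (free of pose noise).

```bash
cat >> h.py <<'E'
from scipy.optimize import least_squares
def toolpts(d):
    c=bot.get_calibration('wrist'); f,cx,cy=K(c); v,u=np.mgrid[0:384,0:512]
    T=np.array(c['tool_from_camera']); return (np.stack([(u-cx)/f*d,(v-cy)/f*d,d],-1)@T[:3,:3].T+T[:3,3])*1000
def tray(u,v,z):
    c=bot.get_calibration('wrist'); f,cx,cy=K(c); T=np.array(c['tool_from_camera'])
    r=T[:3,:3]@np.array([(u-cx)/f,(v-cy)/f,1.]); o=T[:3,3]*1000; return (o+r*(z-o[2])/r[2])[:2]
def rel(fn):
    "spindle-top arc seen through bore vs. held freewheel, tool frame mm"
    d=np.load('pics/'+fn+'.npy'); P=toolpts(d); x,y,z=P[...,0],P[...,1],P[...,2]; ok=d>0
    f=ok&(abs(z+18.5)<3)&(np.hypot(x,y)<29); zf=np.median(z[f])
    cs,h=cv2.findContours(f.astype(np.uint8),cv2.RETR_CCOMP,cv2.CHAIN_APPROX_NONE)
    for c,k in zip(cs,h[0]):
        if len(c)>100:
            q,r=circ(np.array([tray(*p,zf) for p in c[:,0]])); print('hole' if k[3]>=0 else 'outer',q.round(2),r.round(2))
    s=ok&(z>zf+2)&(np.hypot(x,y)<22); zz=z[s]; hist,e=np.histogram(zz,np.arange(-20,90,1.)); print('z peaks',[(e[i],hist[i]) for i in np.argsort(-hist)[:6]])
    return d,P,zf
def arc(P,d,z0,box=None):
    m=(d>0)&(abs(P[...,2]-z0)<2)&(np.hypot(P[...,0],P[...,1])<22); v,u=np.nonzero(m)
    pts=[]
    for c in np.unique(u): pts.append(tray(c,v[u==c].max()+.5,z0))
    pts=np.array(pts); 
    pts=pts[np.abs(pts[:,1]-np.median(pts[:,1]))<9]
    o=least_squares(lambda q:np.hypot(*(pts-q).T)-13,[pts[:,0].mean()+12,pts[:,1].mean()],loss='soft_l1',f_scale=.3); print('spindle tool xy',o.x.round(2),'res',np.sqrt(np.mean(o.fun**2)).round(2),len(pts),pts[:,1].min().round(1),pts[:,1].max().round(1))
E
python3 - <<'E'
from h import *
d,P,zf=rel('w4'); print(zf)
for z0 in(9,10,11): arc(P,d,z0)
E
```

```text
outer [ 0.55 -0.38] 24.55
hole [ 0.98 -0.41] 14.42
z peaks [(np.float64(69.0), np.int64(353)), (np.float64(70.0), np.int64(273)), (np.float64(9.0), np.int64(255)), (np.float64(10.0), np.int64(154)), (np.float64(77.0), np.int64(108)), (np.float64(68.0), np.int64(79))]
-18.882567883550806
spindle tool xy [-0.53 -1.9 ] res 0.2 27 -9.8 7.0
spindle tool xy [-1.18 -1.9 ] res 0.2 27 -9.8 7.1
spindle tool xy [-1.8  -1.88] res 0.26 27 -9.9 7.1
```

Both methods agree: shift by about (−1.6, −1.5) mm.

jog_arm --pt "0.1 -1.6 -1.5 0 0" --pt "0.1 0 0 3 0" --pt "0.1 0 0 3 0" --pt "0.1 0 0 3 0" --pt "0.1 0 0 0 0" --pt "0.1 0 0 0 0"

```text
time: 8.65
tool_pos: [0.541, -0.1964, 0.1988]
tcp_rot: [-3.141, 0.001, 0.001]
wrist_force: [0.7, -0.1, -1.8]
width: 0.674
grip_force: 44.2
```

```bash
python3 - <<'E'
from h import *
go([.5421,-.1965,.205]); print(bot.read_state()['wrist_force'])
s,im,d,W=shot('wrist','w5'); go([.5421,-.1965,.205]); print(bot.read_state()['wrist_force'])
d,P,zf=rel('w5'); z0=(s['tool_pos'][2]-.2)*1000; print(z0); arc(P,d,z0)
E
```

```text
t 8.65 pos [ 0.541  -0.1964  0.1988] ang -0.02 twist -0.02 shift mm [ 1.1  0.1 -6.2]
[ 0.70870963 -0.14277966 -1.82875084]
t 8.7 pos [ 0.5411 -0.1965  0.1991] ang -0.02 twist -0.02 shift mm [ 1.  -0.  -5.9]
[ 0.26307978  0.31452507 -2.1419523 ]
outer [ 0.57 -0.38] 24.56
hole [ 1.   -0.43] 14.4
z peaks [(np.float64(58.0), np.int64(358)), (np.float64(59.0), np.int64(346)), (np.float64(-2.0), np.int64(323)), (np.float64(-1.0), np.int64(322)), (np.float64(-14.0), np.int64(72)), (np.float64(-17.0), np.int64(70))]
-1.1537041546545168
spindle tool xy [-3.35 -4.73] res 2.97 29 -8.6 8.4
```

jog_arm --pt "0.1 0.6 0 1 0" --pt "0.1 0 0 2 0" --pt "0.1 0 0 1 0" --pt "0.1 0 0 0 0" --pt "0.1 0 0 0 0"

```text
time: 9.12
tool_pos: [0.5418, -0.1965, 0.1952]
tcp_rot: [-3.141, 0.0, 0.0]
wrist_force: [0.4, -0.0, -2.4]
width: 0.674
grip_force: 44.2
```

jog_arm --pt "0.1 0 0 2 0" --pt "0.1 0 0 2 0" --pt "0.1 0 0 2 0" --pt "0.1 0 0 0 0" --pt "0.1 0 0 0 0"

```text
time: 9.53
tool_pos: [0.5417, -0.1964, 0.189]
tcp_rot: [-3.141, 0.0, 0.001]
wrist_force: [-0.2, -0.3, -2.0]
width: 0.677
grip_force: 44.2
```

```bash
python3 - <<'E'
from h import *
s,im,d,W=shot('wrist','w6'); print(s['tool_pos'],s['wrist_force'])
z=W[...,2]; r=np.hypot(W[...,0]-.543,W[...,1]+.196); ok=d>0
print('pan z',np.median(z[ok&(r>.035)&(r<.055)&(z<.14)&(z>.1)]), 'spindle/bore z', np.percentile(z[ok&(r<.009)],[5,50,95]))
d,P,zf=rel('w6'); print(zf)
c=im[180:330,160:345]; cv2.imwrite('pics/w6c.png',cv2.resize(c,None,fx=3,fy=3)[...,::-1])
E
```

```text
[ 0.54169791 -0.19643855  0.18904217] [-0.20741642 -0.33983372 -2.02867872]
pan z 0.13181462214974726 spindle/bore z [0.19895849 0.19983438 0.20094961]
outer [ 0.53 -0.37] 24.55
hole [ 0.96 -0.39] 14.42
z peaks [(np.float64(-11.0), np.int64(755)), (np.float64(-12.0), np.int64(446)), (np.float64(49.0), np.int64(425)), (np.float64(48.0), np.int64(261)), (np.float64(-10.0), np.int64(163)), (np.float64(50.0), np.int64(98))]
-18.87662046324222
```

View pics/w6c.png

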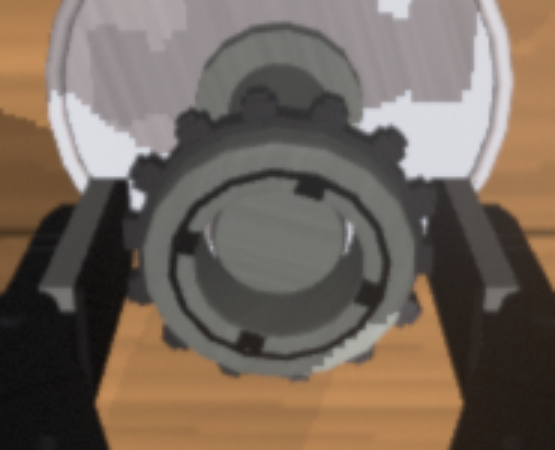

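Threaded: the spindle top (crop 281,238) is inside the bore with bright gaps on both sides, and the pan hasn't sunk. Check the centring and the remaining travel.

```bash
cat >> h.py <<'E'
def top_in_bore(fn,z0):
    im=cv2.imread('pics/'+fn+'.png'); d=np.load('pics/'+fn+'.npy'); P=toolpts(d)
    m=(d>0)&(abs(P[...,2]-z0)<1.5)&(np.hypot(P[...,0],P[...,1]+.4)<16)
    m=cv2.morphologyEx(m.astype(np.uint8),cv2.MORPH_OPEN,np.ones((5,5)))
    cs,_=cv2.findContours(m,cv2.RETR_EXTERNAL,cv2.CHAIN_APPROX_NONE); c=max(cs,key=cv2.contourArea)[:,0]
    pts=np.array([tray(*p,z0) for p in c]); o=least_squares(lambda q:np.hypot(*(pts-q).T)-12.7,pts.mean(0),loss='soft_l1',f_scale=.2)
    print('spindle top tool',o.x.round(2),'free fit',[np.round(t,2) for t in circ(pts)],'rms',np.sqrt((o.fun**2).mean()).round(2))
E
python3 - <<'E'
from h import *
top_in_bore('w6',-10.8)
E
```

```text
spindle top tool [-1.97 -0.42] free fit [array([-0.79, -0.44]), np.float64(11.35)] rms 1.62
```

jog_arm --pt "0.1 0.4 0 4 0" --pt "0.1 0 0 7 0" --pt "0.1 0 0 8 0" --pt "0.1 0 0 8 0" --pt "0.1 0 0 8 0" --pt "0.1 0 0 5 0" --pt "0.1 0 0 3 0" --pt "0.1 0 0 0 0" --pt "0.1 0 0 0 0"

```text
time: 10.33
tool_pos: [0.5423, -0.1965, 0.1462]
tcp_rot: [-3.141, 0.0, 0.0]
wrist_force: [-0.2, -0.2, -1.6]
width: 0.677
grip_force: 44.2
```

jog_arm --pt "0.1 0 0 3 0" --pt "0.1 0 0 3 0" --pt "0.1 0 0 2 0" --pt "0.1 0 0 2 0" --pt "0.1 0 0 2 0" --pt "0.1 0 0 2 0" --pt "0.1 0 0 2 0" --pt "0.1 0 0 1 0" --pt "0.1 0 0 0 0" --pt "0.1 0 0 0 0"

```text
time: 11.17
tool_pos: [0.5424, -0.1966, 0.1295]
tcp_rot: [3.142, -0.0, 0.0]
wrist_force: [-0.5, 1.1, -0.3]
width: 0.676
grip_force: 44.4
```

```bash
cat >> h.py <<'E'
def pan(fn):
    s,im,d,W=shot('wrist',fn); z=W[...,2]; r=np.hypot(W[...,0]-.543,W[...,1]+.196); ok=d>0
    print('t',s['time'],s['tool_pos'].round(4),'F',s['wrist_force'].round(1),'pan z',np.median(z[ok&(r>.04)&(r<.055)&(z<.136)&(z>.07)]).round(4),'spindle',np.median(z[ok&(r<.008)]).round(4))
    return s,im,d,W
E
python3 - <<'E'
from h import *
pan('w7')
E
```

```text
t 11.1667 [ 0.5424 -0.1966  0.1295] F [-0.5  1.1 -0.3] pan z 0.1236 spindle 0.1916
```

jog_arm --pt "0.1 0 0 1 0" --pt "0.1 0 0 0.5 0" --pt "0.1 0 0 0 0" --pt "0.4 0 0 0 0" --pt "0.5 0 0 0 0" --pt "0.7 0 0 0 0" --pt "0.9 0 0 0 0" --pt "1 0 0 0 0" --pt "1 0 0 0 0"

```text
time: 11.97
tool_pos: [0.5423, -0.1965, 0.1279]
tcp_rot: [3.142, -0.0, 0.0]
wrist_force: [0.2, -0.4, -0.3]
width: 1.002
grip_force: 0.0
```

jog_arm --pt "1 0 0 -5 0" --pt "1 0 0 -15 0" --pt "1 0 0 -30 0" --pt "1 0 0 -40 0" --pt "1 0 0 -40 0" --pt "1 0 0 -25 0" --pt "1 0 0 0 0" --pt "1 0 0 0 0"

```text
time: 12.63
tool_pos: [0.5437, -0.1971, 0.2862]
tcp_rot: [3.139, -0.0, 0.008]
wrist_force: [-0.3, -0.2, -0.3]
width: 1.004
grip_force: 0.0
```

```bash
python3 - <<'E'
from h import *
s,im,d,W=pan('w8'); z=W[...,2]; ok=d>0; near=np.hypot(W[...,0]-.543,W[...,1]+.196)<.04
zt=np.median(z[ok&near&(z>.135)&(z<.165)]); print('fw top',zt)
q,r,e,n=disc(ok&near&(z>.18)&(z<.2),.19,s); print('sp',q.round(4),r.round(4),e.round(4))
go([.584,.1186,.15])
E
```

```text
t 12.6333 [ 0.5437 -0.1971  0.2862] F [-0.3 -0.2 -0.3] pan z 0.1228 spindle 0.1909
fw top 0.14702518453076974
sp [ 0.5433 -0.196 ] 0.0133 0.0005
t 12.68 pos [ 0.5425 -0.1966  0.2837] ang -0.01 twist -0.01 shift mm [  41.5 -315.2  133.7]
```

Seated (top .147, pan sunk ~9 mm). Next freewheel at (.584,.119).

jog_arm --pt "1 2 -15 0 0" --pt "1 4 -30 0 0" --pt "1 4 -34 0 0" --pt "1 5 -34 0 0" --pt "1 5 -34 10 0" --pt "1 5 -34 20 0" --pt "1 5 -34 25 0" --pt "1 5 -34 30 0" --pt "1 4 -34 25 0" --pt "1 2 -30 15 0"

```text
time: 13.52
tool_pos: [0.5793, 0.1137, 0.1556]
tcp_rot: [3.141, 0.0, -0.013]
wrist_force: [-0.0, 0.2, 0.1]
width: 1.001
grip_force: 0.0
```

jog_arm --pt "1 0 -4 10 0" --pt "1 0 0 0 0" --pt "1 0 0 0 0" --pt "1 0 0 0 0"

```text
time: 13.85
tool_pos: [0.5828, 0.1152, 0.1515]
tcp_rot: [3.141, -0.001, -0.0]
wrist_force: [0.1, -0.6, 0.2]
width: 0.999
grip_force: 0.0
```

```bash
python3 - <<'E'
from h import *
findfw('f2',(.584,.1186))
E
```

```text
outer [0.5848 0.118 ] 0.0241 129 tool [  2.1  -2.9 131.5]
hole [0.585  0.1181] 0.015 79 tool [  2.2  -2.9 131.5]
ztop 0.0196
```

jog_arm --pt "1 2 -3 20 0" --pt "1 0 0 35 0" --pt "1 0 0 35 0" --pt "1 0 0 30 0" --pt "1 0 0 10 0" --pt "1 0 0 0 0" --pt "1 0 0 0 0" --pt "1 0 0 0 0"

```text
time: 14.57
tool_pos: [0.5872, 0.1191, 0.0241]
tcp_rot: [-3.141, 0.001, -0.007]
wrist_force: [0.3, -0.4, -0.2]
width: 0.998
grip_force: 0.0
```

```bash
python3 - <<'E'
from h import *
go([.585,.118,0])
E
```

```text
t 14.57 pos [0.5872 0.1191 0.0241] ang -0.05 twist -0.05 shift mm [-2.2  1.1 24.1]
```

jog_arm --pt "1 -1 0.5 12 0" --pt "1 0 0 10 0" --pt "1 0 0 0 0" --pt "0.6 0 0 0 0" --pt "0.4 0 0 0 0" --pt "0.1 0 0 0 0" --pt "0.1 0 0 0 0" --pt "0.1 0 0 0 0" --pt "0.1 0 0 0 0" --force 40

```text
time: 15.32
tool_pos: [0.5842, 0.1189, 0.0]
tcp_rot: [-3.142, 0.0, -0.001]
wrist_force: [-1.0, -0.6, 4.0]
width: 0.679
grip_force: 43.7
```

jog_arm --pt "0.1 0 0 -5 0" --pt "0.1 0 0 -15 0" --pt "0.1 0 0 -30 0" --pt "0.1 0 0 -40 0" --pt "0.1 0 0 -40 0" --pt "0.1 0 0 -40 0" --pt "0.1 -1 10 -35 0" --pt "0.1 -2 20 -30 0" --pt "0.1 -4 32 -20 0" --pt "0.1 -5 34 0 0"

```text
time: 16.15
tool_pos: [0.5747, 0.0229, 0.2609]
tcp_rot: [-3.141, -0.004, -0.016]
wrist_force: [0.8, -0.3, -1.4]
width: 0.674
grip_force: 43.9
```

jog_arm --pt "0.1 -5 34 0 0" --pt "0.1 -5 34 0 0" --pt "0.1 -5 34 0 0" --pt "0.1 -5 34 0 0" --pt "0.1 -5 34 0 0" --pt "0.1 -4 28 0 0" --pt "0.1 -3 15 0 0" --pt "0.1 -2 7 0 0" --pt "0.1 0 0 0 0" --pt "0.1 0 0 0 0"

```text
time: 16.98
tool_pos: [0.5374, -0.1966, 0.2539]
tcp_rot: [-3.14, 0.001, 0.001]
wrist_force: [0.5, 0.0, -1.5]
width: 0.677
grip_force: 43.9
```

```bash
python3 - <<'E'
from h import *
s,im,d,W=shot('wrist','g2'); rel('g2')
go([.5421,-.1965,.20]); print(s['wrist_force'])
E
```

```text
outer [ 1.54 -0.38] 24.67
hole [ 2.12 -0.35] 14.14
z peaks [(np.float64(63.0), np.int64(270)), (np.float64(62.0), np.int64(230)), (np.float64(-17.0), np.int64(77)), (np.float64(-13.0), np.int64(71)), (np.float64(-16.0), np.int64(66)), (np.float64(-11.0), np.int64(66))]
t 17.03 pos [ 0.5376 -0.1961  0.254 ] ang 0.01 twist 0.01 shift mm [ 4.5  0.4 54. ]
[ 0.48315152  0.01358141 -1.51333489]
```

jog_arm --pt "0.1 3.7 0.5 15 0" --pt "0.1 0 0 20 0" --pt "0.1 0 0 15 0" --pt "0.1 0 0 5 0" --pt "0.1 0 0 0 0" --pt "0.1 0 0 0 0" --pt "0.1 0 0 0 0" --pt "0.1 0 0 0 0"

```text
time: 17.7
tool_pos: [0.5424, -0.1978, 0.201]
tcp_rot: [3.141, 0.0, 0.004]
wrist_force: [-0.4, 0.4, -2.3]
width: 0.677
grip_force: 43.9
```

```bash
python3 - <<'E'
from h import *
s,im,d,W=shot('wrist','w9'); go([.5413,-.1966,.19]); d,P,zf=rel('w9'); z0=(s['tool_pos'][2]-.1909)*1000; print(z0); arc(P,d,z0)
E
```

```text
t 17.75 pos [ 0.5423 -0.1979  0.2009] ang 0.0 twist 0.0 shift mm [-1.  -1.3 10.9]
outer [ 1.53 -0.41] 24.67
hole [ 2.05 -0.35] 14.16
z peaks [(np.float64(53.0), np.int64(369)), (np.float64(52.0), np.int64(268)), (np.float64(10.0), np.int64(211)), (np.float64(9.0), np.int64(153)), (np.float64(54.0), np.int64(108)), (np.float64(-14.0), np.int64(77))]
10.125754495128202
spindle tool xy [ 0.17 -1.74] res 0.18 27 -9.8 7.1
```

jog_arm --pt "0.1 -1.2 -1.3 0 0" --pt "0.1 0 0 3 0" --pt "0.1 0 0 3 0" --pt "0.1 0 0 3 0" --pt "0.1 0 0 2 0" --pt "0.1 0 0 2 0" --pt "0.1 0 0 2 0" --pt "0.1 0 0 2 0" --pt "0.1 0 0 0 0" --pt "0.1 0 0 0 0"

```text
time: 18.58
tool_pos: [0.5401, -0.1964, 0.1822]
tcp_rot: [-3.141, 0.0, 0.001]
wrist_force: [0.3, 0.4, -2.8]
width: 0.675
grip_force: 43.9
```

```bash
python3 - <<'E'
from h import *
pan('w10'); go([.5413,-.1966,.19])
E
```

```text
t 18.5833 [ 0.5401 -0.1964  0.1822] F [ 0.3  0.4 -2.8] pan z 0.1229 spindle 0.191
t 18.63 pos [ 0.5402 -0.1964  0.1824] ang -0.01 twist -0.01 shift mm [ 1.1  0.2 -7.6]
```

Threaded again. Lower.

jog_arm --pt "0.1 0.9 0 3 0" --pt "0.1 0 0 7 0" --pt "0.1 0 0 8 0" --pt "0.1 0 0 7 0" --pt "0.1 0 0 4 0" --pt "0.1 0 0 2 0" --pt "0.1 0 0 0 0" --pt "0.1 0 0 0 0"

```text
time: 19.3
tool_pos: [0.5411, -0.1964, 0.1512]
tcp_rot: [-3.141, 0.0, 0.0]
wrist_force: [0.2, 0.0, -1.7]
width: 0.679
grip_force: 43.9
```

jog_arm --pt "0.1 0 0 3 0" --pt "0.1 0 0 2 0" --pt "0.1 0 0 2 0" --pt "0.1 0 0 2 0" --pt "0.1 0 0 2 0" --pt "0.1 0 0 2 0" --pt "0.1 0 0 1 0" --pt "0.1 0 0 1 0" --pt "0.1 0 0 0 0" --pt "0.1 0 0 0 0"

```text
time: 20.13
tool_pos: [0.5413, -0.1965, 0.1366]
tcp_rot: [3.141, -0.0, 0.001]
wrist_force: [0.1, -0.7, -0.7]
width: 0.682
grip_force: 44.1
```

```bash
python3 - <<'E'
from h import *
pan('w11')
E
```

```text
t 20.1333 [ 0.5413 -0.1965  0.1366] F [ 0.1 -0.7 -0.7] pan z 0.1145 spindle 0.1825
```

jog_arm --pt "0.1 0 0 1 0" --pt "0.1 0 0 0.7 0" --pt "0.1 0 0 0 0" --pt "0.4 0 0 0 0" --pt "0.5 0 0 0 0" --pt "0.7 0 0 0 0" --pt "0.9 0 0 0 0" --pt "1 0 0 0 0" --pt "1 0 0 0 0"

```text
time: 20.93
tool_pos: [0.5411, -0.1964, 0.1347]
tcp_rot: [-3.142, 0.0, 0.0]
wrist_force: [-0.6, -0.3, -0.6]
width: 0.998
grip_force: 0.0
```

jog_arm --pt "1 0 0 -5 0" --pt "1 0 0 -20 0" --pt "1 0 0 -40 0" --pt "1 0 0 -40 0" --pt "1 15 0 -20 0" --pt "1 30 0 0 0" --pt "1 35 0 0 0" --pt "1 35 0 0 0" --pt "1 30 0 10 0" --pt "1 18 0 25 0"

```text
time: 21.77
tool_pos: [0.7097, -0.197, 0.2297]
tcp_rot: [3.139, 0.001, 0.016]
wrist_force: [-0.0, -0.6, 0.5]
width: 0.998
grip_force: 0.0
```

jog_arm --pt "1 7 0 30 0" --pt "1 0 0 15 0" --pt "1 0 0 0 0" --pt "1 0 0 0 0" --pt "1 0 0 0 0" --pt "1 0 0 0 0"

```text
time: 22.27
tool_pos: [0.7119, -0.1971, 0.1829]
tcp_rot: [3.14, -0.001, 0.006]
wrist_force: [0.0, 0.3, 0.1]
width: 0.999
grip_force: 0.0
```

```bash
python3 - <<'E'
from h import *
s,im,d,W=shot('wrist','m2'); np.save('pics/Wm2.npy',W); print(s['tool_pos'])
c=im[200:345,180:320]
cv2.imwrite('pics/m2c.png',cv2.resize(c,None,fx=4,fy=4,interpolation=cv2.INTER_CUBIC)[...,::-1])
E
```

```text
[ 0.71189363 -0.19707669  0.18290273]
```

View pics/m2c.png

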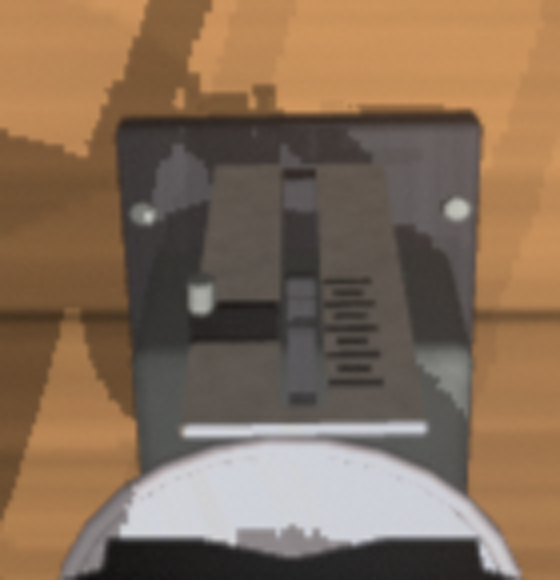

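The pointer's front end is now at crop (300,275), index block's front edge at y≈300. Numbers:

```bash
python3 - <<'E'
from h import *
for nm in('w2','m2'):
    im=cv2.imread(f'pics/{nm}.png').astype(int); g=im.mean(2); W=np.load({'w2':'pics/W2.npy','m2':'pics/Wm2.npy'}[nm])
    ps=(W[...,0]>.629)&(W[...,0]<.6385)&(abs(W[...,1]+.197)<.0035)&(W[...,2]>.06)&(W[...,2]<.13)
    ix=(W[...,0]>.627)&(W[...,0]<.634)&(W[...,1]>-.191)&(W[...,1]<-.177)&(W[...,2]>.085)
    pl=(abs(W[...,0]-.622)<.0015)&(W[...,2]>.1295)&(W[...,2]<.134)&(abs(W[...,1]+.197)<.02)
    for k,m in(('pointer',ps),('index',ix),('platetop',pl)): 
        if m.sum(): print(nm,k,m.sum(),'z',np.percentile(W[m][:,2],[10,50,90]).round(4),'x',W[m][:,0].min().round(4),W[m][:,0].max().round(4))
W=np.load('pics/Wm2.npy');g=cv2.imread('pics/m2.png').mean(2)
for v in range(262,290): print(v,'idx',g[v,233:247].mean().round(0),np.median(W[v,233:247],0).round(4),'slot',g[v,253:258].mean().round(0),np.median(W[v,253:258],0).round(4))
E
```

```text
w2 pointer 39 z [0.1165 0.1176 0.1187] x 0.6295 0.6385
w2 index 83 z [0.1008 0.102  0.1029] x 0.6274 0.6339
w2 platetop 63 z [0.1301 0.1307 0.1316] x 0.6212 0.6235
m2 pointer 45 z [0.096  0.0972 0.098 ] x 0.6292 0.6384
m2 index 86 z [0.1014 0.102  0.1029] x 0.6272 0.634
m2 platetop 82 z [0.1301 0.1308 0.1316] x 0.6209 0.6235
262 idx 84.0 [ 0.6242 -0.182   0.0613] slot 54.0 [ 0.5933 -0.2002  0.0137]
263 idx 85.0 [ 0.6245 -0.1821  0.0638] slot 53.0 [ 0.5949 -0.2002  0.0186]
264 idx 85.0 [ 0.6244 -0.1822  0.0657] slot 54.0 [ 0.5951 -0.2001  0.0211]
265 idx 84.0 [ 0.6244 -0.1823  0.0676] slot 54.0 [ 0.5951 -0.2001  0.0235]
266 idx 84.0 [ 0.6243 -0.1824  0.0694] slot 54.0 [ 0.5953 -0.2001  0.0261]
267 idx 83.0 [ 0.6245 -0.1825  0.0717] slot 51.0 [ 0.5952 -0.2001  0.0282]
268 idx 83.0 [ 0.6244 -0.1826  0.0733] slot 45.0 [ 0.6388 -0.1993  0.0946]
269 idx 83.0 [ 0.6243 -0.1827  0.0751] slot 61.0 [ 0.639  -0.1993  0.0966]
270 idx 85.0 [ 0.6244 -0.1827  0.0771] slot 82.0 [ 0.6377 -0.1993  0.0964]
271 idx 86.0 [ 0.6244 -0.1828  0.0789] slot 88.0 [ 0.6374 -0.1992  0.0976]
272 idx 86.0 [ 0.6245 -
[... 626 characters left out ...]
[ 0.6269 -0.1993  0.0978]
281 idx 41.0 [ 0.6288 -0.1839  0.1018] slot 63.0 [ 0.625  -0.1993  0.0968]
282 idx 42.0 [ 0.6279 -0.1839  0.1022] slot 79.0 [ 0.624  -0.1993  0.0971]
283 idx 41.0 [ 0.6267 -0.1839  0.1022] slot 84.0 [ 0.623  -0.1993  0.0973]
284 idx 39.0 [ 0.6255 -0.1839  0.1021] slot 88.0 [ 0.6221 -0.1993  0.0978]
285 idx 57.0 [ 0.6246 -0.1839  0.1025] slot 89.0 [ 0.6205 -0.1993  0.0972]
286 idx 79.0 [ 0.6243 -0.1839  0.1036] slot 89.0 [ 0.6197 -0.1993  0.0978]
287 idx 84.0 [ 0.6243 -0.184   0.1052] slot 89.0 [ 0.6178 -0.1993  0.0968]
288 idx 85.0 [ 0.6245 -0.1841  0.1069] slot 89.0 [ 0.617  -0.1993  0.0974]
289 idx 86.0 [ 0.6244 -0.1841  0.1084] slot 90.0 [ 0.6159 -0.1993  0.0975]
```

Pointer (top .097) now lies wholly below the index (.099–.102), having been above it with one. Check the stack's seating and the rest, then hand in.

jog_arm --pt "1 20 0 -30 0" --pt "1 0 0 -30 0" --pt "1 0 0 0 0" --pt "1 0 0 0 0" --pt "1 0 0 0 0"

```text
time: 22.73
tool_pos: [0.7314, -0.1967, 0.2419]
tcp_rot: [3.141, -0.001, 0.005]
wrist_force: [0.5, 0.5, 0.1]
width: 0.997
grip_force: 0.0
```

```bash
python3 - <<'E'
from h import *
s,im,d,W=shot('scene','end'); z=W[...,2]; r=np.hypot(W[...,0]-.5433,W[...,1]+.196); ok=d>0
a=ok&(r>.016)&(r<.024)&(z>.14); P=W[a]; print('stack top',len(P),np.median(P[:,2]).round(4),'slope',np.linalg.lstsq(np.c_[P[:,:2]-P[:,:2].mean(0),np.ones(len(P))],P[:,2],rcond=None)[0].round(3))
print('pan',np.median(z[ok&(r>.045)&(r<.055)&(z>.08)&(z<.135)]).round(4),'F',s['wrist_force'].round(1),s['time'])
cv2.imwrite('pics/endc.png',cv2.resize(im[120:310,80:400],None,fx=2.4,fy=2.4,interpolation=cv2.INTER_CUBIC)[...,::-1])
E
```

```text
stack top 142 0.6043 slope [ 3.303 11.258  0.448]
pan 0.1102 F [0.5 0.5 0.1] 22.7333
```

View pics/endc.png

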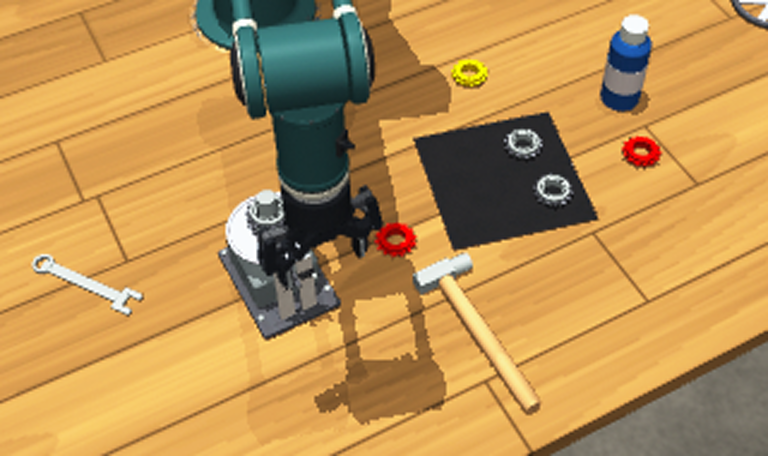

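Two spares lie on the mat, and the tools and can are in place; the arm hides the stack. One wrist look from above.

jog_arm --pt "1 0 0 -35 0" --pt "1 -30 0 -20 0" --pt "1 -35 0 0 0" --pt "1 -35 0 0 0" --pt "1 -35 0 0 0" --pt "1 -35 0 0 0" --pt "1 -18 0 0 0" --pt "1 0 0 0 0" --pt "1 0 0 0 0"

```text
time: 23.53
tool_pos: [0.542, -0.1963, 0.2942]
tcp_rot: [-3.141, 0.002, 0.001]
wrist_force: [0.1, -1.0, 0.3]
width: 0.998
grip_force: 0.0
```

```bash
python3 - <<'E'
from h import *
s,im,d,W=pan('w12'); z=W[...,2]; r=np.hypot(W[...,0]-.5433,W[...,1]+.196); ok=d>0
P=W[ok&(r>.017)&(r<.023)&(z>.12)&(z<.175)]; m=np.median(P[:,2]); P=P[abs(P[:,2]-m)<.004]
print('stack top',len(P),m.round(4),'slope',np.linalg.lstsq(np.c_[P[:,:2]-P[:,:2].mean(0),np.ones(len(P))],P[:,2],rcond=None)[0].round(3))
E
```

```text
t 23.5333 [ 0.542  -0.1963  0.2942] F [ 0.1 -1.   0.3] pan z 0.1113 spindle 0.1793
stack top 494 0.1532 slope [-0.014 -0.     0.153]
```

Stack top .1532 against .1533 expected, flat and free of the gripper. Handing in.

```bash
python3 -c "
from workcell import bot
print(bot.finish_job())"
```

```text
the job is handed in; nothing more can be done
None
```

I put two freewheels on the scale's spindle, both sitting flat; the second brought the pointer about 2 mm below the set mark, the two spares are still on the mat, and I handed the job in at about 23.6 s of the 72 s (no verdict came back).

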